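# Jack up the near side of a castor dolly and hold it

### The job

A mate is about to change the near wheels of the braked castor dolly. Slide the small lever jack over the bench, its handle still up, until its saddle is centred under the dolly's marked lift pad; then pump the handle fully down, so that the jack lifts the near wheels off the bench, and finish while still holding the handle down. Do not shove or lift the dolly yourself, and leave everything else on the bench where it lies.

Things in the scene. Friction and masses are not known exactly. Their poses are not given: they have to be found in the camera images.
- jack: Lever jack, aluminium and steel, about 0.9 kg, loose, standing on its base. Origin: on the bench surface, under the saddle's axis; x points to its nose, y to its left, z up. Base plate 10 mm high, 110 wide, from 42 ahead of the origin to 198 behind it. Two cheek plates (y = -27 to +27, x = -73 to +27, up to z = 88) carry the pivot bolt of the lever. It slides on the bench on its rubber-faced base (roughly 4 to 9 N).
- drag_bar (a point): Middle of the jack's fixed drag bar, a round steel bar 12 mm thick and 88 mm long across the rear of the base (along the jack's y), 50 mm above the bench, 185 mm behind the saddle's axis, free all round: pinch it from above (fingers closing along the jack's x) to slide and turn the jack (pressing down adds drag, easing up 2 mm saves it).
- saddle (a point): Centre of the top face of the jack's saddle, a round steel plate 48 mm across. 100 mm above the bench with the handle up, it rises 35 mm when the handle is fully down.
- jack_lever (a joint): Angle of the jack's handle: 0 = up (70 degrees above level, leaning to the rear), 1.15 rad = fully down (4 degrees above level) at a firm stop. Pushing it down raises the saddle through a toothed quadrant, 30 mm of rise per rad. Unloaded it stays where it is left (about 1.5 N at the grip moves it); under the dolly's weight it takes 4 to 10 N at the grip and flies back up if let go.
- jack_pivot (a point): The lever's pivot on the jack: 40 mm behind the saddle's axis, 75 mm above the bench; the axis lies along the jack's y.
- handle_grip (a point): A point on the axis of the handle's rubber grip, 175 mm from the pivot; the grip is 26 mm thick and runs from 97 to 200 mm from the pivot (steel tube, 18 mm, below that). It moves with the handle in the vertical plane through the jack's x axis.
- dolly: Crate dolly, grey steel frame 600 x 400 mm, plywood deck, four braked blue castor wheels (100 mm; axles 105 and 365 mm beyond the origin, 225 mm to each side), 6 to 9 kg, loose. Origin: on the bench under the lift pad; x points from there in under the dolly (away from the robot), y left along its 600 mm side. Near face of the frame at x = 35; underside 125 mm, rim 169 mm above the bench.
- lift_pad (a point): The marked lift point: centre of the underside of the round pad (44 mm across) below the lift lug, the 62 mm wide steel plate with a bolt in its middle that stands 65 mm out from the middle of the dolly's near side, below a V welded on the rail. Underside 112 mm above the bench (rising, it swings some 7 mm towards the dolly), plate top 126; the pad's centre lies 35 mm outside the frame.
- tow_eye (a point): Small rounded tow loop on the same side of the dolly, 150 mm to the right (dolly's -y) of the lift lug, 140 mm above the bench. Not a lift point.
- spare_wheel: Spare blue wheel lying flat, 100 mm across, 36 mm high. Bystander.
- tyre_ring: Blue tyre ring lying flat, 110 mm across, 26 mm high. Bystander.
- bearing: Steel bearing ring lying flat, 52 mm across, 15 mm high. Bystander.
- spanner: Spanner, 190 mm long, lying flat. Bystander.
- driver: Screwdriver, 200 mm long, lying. Bystander.
- grease_can: White can, 60 mm across, 150 mm high, upright. Bystander.

How it is judged (in metres and radians):
On the way, in this order (a step that is already met when the one before it is completed fails the run):
1. the jack stands flat with its saddle under the lift pad (axes within 15 mm), handle still up (horizontal distance between saddle and lift_pad below 0.015 m and value of joint jack_lever below 0.3 rad and angle between jack's own z axis and vertical below 0.05 rad and height (world z) of jack below 0.006 m), for 0.3 s.
2. the handle is pumped down and the saddle carries the lift pad, raised over 14 mm, the dolly level from side to side: both near wheels are off the bench (value of joint jack_lever above 1 rad and contact force between jack_ram and dolly above 10 N and height (world z) of lift_pad above 0.126 m and angle between dolly's own y axis and vertical between 1.541 and 1.601 rad), for 0.2 s.
At the end, for the whole second after the job is handed in: The robot still presses the handle (over 2 N), within 0.1 rad of its stop; the saddle carries the lift pad (over 10 N), axes within 24 mm, raised at least 17 mm, dolly level sideways, so both near wheels are off; jack flat on the bench (3 degrees); robot not touching the dolly; all at rest (value of joint jack_lever above 1.05 rad and contact force between any of the fingers, the arm and jack_lever above 2 N and contact force between jack_ram and dolly above 10 N and horizontal distance between saddle and lift_pad below 0.024 m and angle between jack's own z axis and vertical below 0.06 rad and height (world z) of jack below 0.006 m and contact force between each of the arm, the fingers and dolly below 1 N and linear speed of dolly below 0.02 m/s and height (world z) of lift_pad above 0.129 m and angle between dolly's own y axis and vertical between 1.541 and 1.601 rad); the arm keeps its last pose, push and grip.
It fails at once if the dolly is shoved (its lift lug ends more than 45 mm from where it was; lifting alone raises it some 23 mm) (distance of dolly from where it was at the start of the episode above 0.045 m).
It fails at once if the robot bears on the dolly (more than 15 N) (contact force between any of the arm, the fingers and dolly above 15 N).
It fails at once if another thing on the bench is moved more than 40 mm (distance of any of spare_wheel, tyre_ring, bearing, spanner, driver, grease_can from where it was at the start of the episode above 0.04 m).
It also fails if it takes over 64 s, if anything falls off the work surface, if the arm or the gripper's body presses on something with over 40 N, if the wrist force passes 120 N, or if a joint passes its speed limit or range.

### The arm

A 6-joint arm with a two-finger parallel gripper is mounted at the origin on the work surface. World frame = base frame: x ahead of the robot, y to its left, z up, the work surface at z = 0. Lengths are in m, angles in degrees, forces in N, time in s.
With the tool pointing down it reaches from about 0.4 to 0.825 m from the base axis. Payload 7 kg.
Tool frame: the origin (TCP) lies at the very end of the fingers, on their centre line; the grasp point (between the pads) lies 19 mm behind it (ctrl.pinch_z is the distance from the TCP to the grasp point, in m); z points along the fingers, x is the direction in which the jaws open and shut, and the axes are right-handed (so a half turn about z gives the same grasp; the last joint's range is limited). The gripper opens to 88 mm and grips with 3 to 60 N. Pads are 19 mm wide; open, the fingers measure 130 mm over their backs; the gripper's body (78 mm by 193 mm) begins 47 mm behind the grasp point.
Start: joints at [-59.868, 20.546, 0.682, 0, -70.136, -16.507], TCP at [0.159, -0.656, 0.227] pointing down, gripper open.
Joint ranges: [-176.03, 176.03], [-82.01, 121.73], [-58.28, 71.71], [-173.87, 95.51], [-174.79, -0.11], [-173.66, 173.66]. Speed limits (degrees/s): [136.94, 136.94, 172.46, 180, 180, 180].

### API

Orientations are given as [roll, pitch, yaw] about the fixed x, y, z axes, in that order (R = Rz(yaw) Ry(pitch) Rx(roll)).
In Python, from plant import ctrl gives the robot as it stands.
- The arm moves only by the tool carry_out, never from a script. Its argument "increments" is a list of rows, each a list of 7 numbers: the turn, a rotation vector about the world's x, y, z in degrees, then the shift along the world's x, y, z in mm, then the closure, from 0 (fully open) to 1 (shut). In form: [[ax, ay, az, dx, dy, dz, grip], ...]. A call has 1 to 20 rows; each row is the pose to reach, as a shift and turn from the pose commanded when the call began; what a row does not reach only later rows make up. A row lasts 1/8 s, in which the tool goes at most 62.5 mm and 10.7 degrees, less where a joint would pass 70% of its speed; a pose out of reach is approached as far as the arm can. A call with a gripper value outside its range is refused whole. The fingers move at their own pace and stop on an object; the grip force is fixed at half the most. Time passes only in rows, so rows that repeat a pose let the fingers close. It gives the time, the measured TCP pose, the force and the opening at its end, in the units of the state.
- ctrl.get_obs(): the state, without advancing time (a new reading comes with each control period).
- ctrl.snapshot(name): name is "scene" or "top" or "wrist"; returns a dict with "pixels" (420x560x3 uint8, blue, green, red), "intrinsics" (3x3 intrinsics, pixels), "rvec" (rotation vector, rad) and "tvec" (3), from world to camera coordinates, as OpenCV has them; the wrist camera has in their place "hand_eye" (4x4, takes a point from camera to tool coordinates, whose origin is the TCP and whose axes are the tool frame's). Camera axes: x right, y down, z forward; pixel columns grow to the right and rows downward; lengths in m; the calibration is good to about 2 mm. A picture is of the moment at which its call begins: read the wrist's pose just before it. There is no depth.
- ctrl.close_job(): hands the job in, once; it reports no verdict.
Trained networks look in a picture, given as the dict that the camera call returned (one of the last four; its "shot" number tells which), for a name from the list of things; names that differ only in an ending like _2 or _b are one class to them, and where a whole thing is asked for, a point or a joint stands for the part that bears it (a point fixed in the world has none). Each returns a list of dicts, best first, with "confidence" (0 to 1); they miss things now and then, are a little off and sometimes report something else, mostly with a low value. They report only what shows in the picture. A call takes as long as a camera call.
- ctrl.search_frame(picture, label): "centre" ([x, y, z] in m, in world coordinates, good to about 4 mm: the middle of the surface that is visible of it).
- ctrl.outline_of(picture, label): "pixels" (420x560 bool, what is visible of it).
The state is a dict: "clock": time; "joint_pos": joint angles; "qvel": joint speeds; "tau": joint torques, N m; "tool_pos": TCP position; "orientation": TCP orientation; "force": force on the tool from outside, world axes, zero at the start; "moment": the same for the moment, N m; "opening": finger opening in m.
Only numpy, scipy, OpenCV 4.12 (cv2) and the standard library are available. Lean on these libraries where they do the work, as an engineer would, in place of code of your own. Each camera call takes 0.05 s, during which the arm holds its last target. There are 200 camera calls.

## Working session

There is one attempt and no reset: what is moved stays moved. The work goes in short steps, Python scripts to look and compute and a tool call to move; the robot and the scene stay as the last step left them, time stands still between calls to the robot, and variables do not carry over. Pictures are saved under pics/ and viewed, about 8 in all and at most 12, crops included, and the job is handed in when it is done.

Besides the shell and the picture viewer there is one more tool, called after "Emit:" as name(argument=value, ...), one argument or row to a line, values as JSON. carry_out: Moves the arm, as the interface text tells. Its arguments: {"type":"object","properties":{"increments":{"type":"array"}},"required":["increments"]}

```bash
mkdir -p pics; cat > h.py <<'E'
import numpy as np, cv2
from plant import ctrl
def shot(n,f=None):
    p=ctrl.snapshot(n)
    if f: cv2.imwrite('pics/'+f,p['pixels'])
    return p
def find(p,l):
    r=ctrl.search_frame(p,l)
    return [(np.round(d['centre'],4).tolist(),round(d['confidence'],2)) for d in r[:2]]
def proj(p,X):
    return cv2.projectPoints(np.array(X,float).reshape(-1,3),np.array(p['rvec'],float),np.array(p['tvec'],float),np.array(p['intrinsics']),None)[0].reshape(-1,2)
E
python3 - <<'E'
from h import *
o=ctrl.get_obs();print(o)
for c in ('scene','top'):
    p=shot(c,c+'0.png');print(c)
    for l in ['jack','drag_bar','saddle','jack_pivot','handle_grip','dolly','lift_pad','tow_eye','spare_wheel','tyre_ring','bearing','spanner','driver','grease_can']: print(l,find(p,l))
a=cv2.imread('pics/scene0.png');b=cv2.imread('pics/top0.png')
E
```

```text
{'clock': 0.0, 'joint_pos': array([-5.98684092e+01,  2.05929943e+01,  6.35873230e-01, -2.05806023e-02,
       -7.01384095e+01, -1.65068489e+01]), 'qvel': array([-0.12014243,  0.08158294,  0.09662454, -0.01374862,  0.10383095,
       -0.026515  ]), 'tau': array([ 7.48235880e-05, -5.82715237e+01,  2.93063557e+01,  6.99765980e+00,
        6.99490993e-03, -1.30438784e-04]), 'tool_pos': array([ 0.15886557, -0.65553621,  0.22561961]), 'orientation': array([-1.79991404e+02, -9.70909693e-02,  1.03617726e+02]), 'force': array([0.98596649, 0.27009524, 0.67182151]), 'moment': array([ 0.03659318, -0.00051788, -0.07511782]), 'opening': 0.08743997181166398}
scene
jack [([0.5048, -0.2376, 0.0569], 0.59), ([0.4734, -0.4561, 0.0258], 0.41)]
drag_bar [([0.5024, -0.2409, 0.0589], 0.7)]
saddle [([0.5834, -0.2506, 0.1022], 0.5)]
jack_pivot [([0.5044, -0.2415, 0.0544], 0.72)]
handle_grip [([0.5219, -0.2445, 0.1828], 0.56), ([0.5841, -0.2482, 0.1011], 0.27)]
dolly [([0.9123, -0.0124, 0.153], 0.69)]
lift_pad [([0.5014, -0.2382, 0.0588], 0.71), ([0.9201, -0.006, 0.1519], 0.59)]
tow_eye [([0.9195, -0.0107, 0.
[... 331 characters left out ...]
r [([0.5056, -0.2421, 0.0132], 0.56)]
saddle [([0.5892, -0.2391, 0.099], 0.78)]
jack_pivot [([0.5, -0.2423, 0.012], 0.9)]
handle_grip [([0.5278, -0.2509, 0.1833], 0.79)]
dolly [([0.8727, -0.0621, 0.1521], 0.56)]
lift_pad [([0.8783, -0.0665, 0.1494], 0.66)]
tow_eye [([0.8739, -0.0664, 0.147], 0.65), ([0.5278, -0.247, 0.1821], 0.42)]
spare_wheel [([0.5848, 0.2384, 0.0337], 0.7), ([0.467, 0.2489, 0.014], 0.23)]
tyre_ring [([0.4845, -0.4599, 0.0256], 0.6)]
bearing [([0.5201, -0.2467, 0.1802], 0.55), ([0.4657, 0.2488, 0.014], 0.51)]
spanner [([0.5361, 0.5044, 0.0103], 0.76), ([0.5232, -0.2448, 0.1802], 0.73)]
driver [([0.6629, -0.4796, 0.0217], 0.63)]
grease_can [([0.6456, 0.4354, 0.1416], 0.85)]
```

View pics/scene0.png

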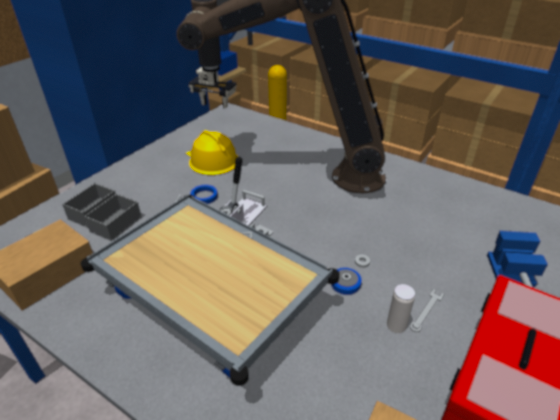

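View pics/top0.png

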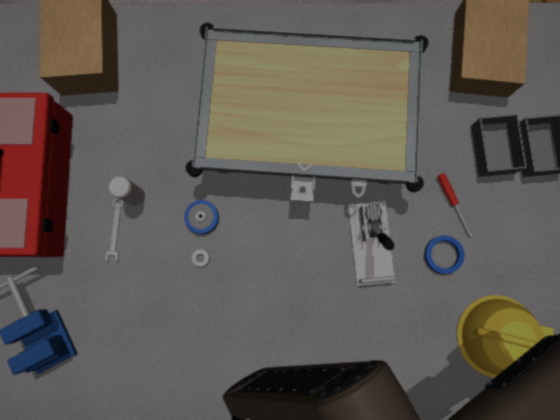

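```bash
python3 - <<'E'
import cv2
a=cv2.imread('pics/top0.png')
cv2.imwrite('pics/topc.png',cv2.resize(a[145:295,270:430],None,fx=5,fy=4,interpolation=cv2.INTER_CUBIC))
E
```

```text
(no output)
```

View pics/topc.png

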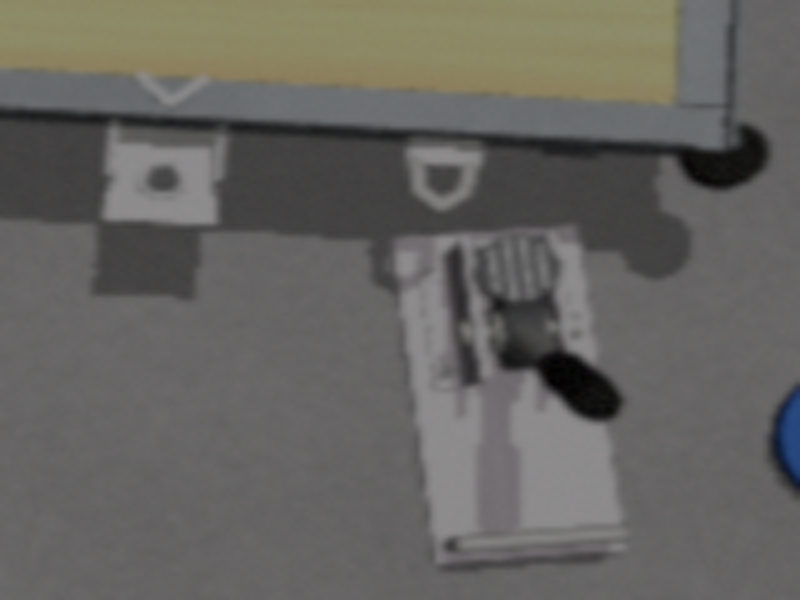

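```bash
cat >> h.py <<'E'
def ray(p,uv,z):
    K=np.array(p['intrinsics']);R=cv2.Rodrigues(np.array(p['rvec'],float))[0];t=np.array(p['tvec'],float).ravel()
    C=-R.T@t; d=R.T@np.linalg.inv(K)@np.array([*uv,1.])
    return C+d*(z-C[2])/d[2]
E
python3 - <<'E'
from h import *
p=shot('top')
f=lambda x,y:(270+x/5,145+y/4)
P={}
for n,c,z in [('bolt',(163,178),.13),('sad',(517,265),.1),('barL',(452,545),.056),('barR',(628,540),.056),('fl',(395,238),.01),('fr',(580,230),.01),('rl',(437,565),.01),('rr',(625,548),.01),('rimL',(0,108),.169),('rimR',(735,148),.169),('lugL',(105,222),.126),('lugR',(217,222),.126),('grip',(595,400),.25),('eye',(443,205),.14)]:
    P[n]=ray(p,f(*c),z);print(n,P[n].round(4))
a=lambda u,v:np.degrees(np.arctan2(*(P[u]-P[v])[[1,0]]))
print(a('fl','rl'),a('fr','rr'),a('fl','fr')-90,a('rl','rr')-90,a('rimL','rimR')-90)
print('C',-cv2.Rodrigues(np.array(p['rvec']))[0].T@np.array(p['tvec']).ravel())
E
```

```text
bolt [ 0.6449 -0.0497  0.13  ]
sad [ 0.5913 -0.2461  0.1   ]
barL [ 0.3997 -0.2147  0.056 ]
barR [ 0.4044 -0.3127  0.056 ]
fl [ 0.6242 -0.1902  0.01  ]
fr [ 0.6312 -0.299   0.01  ]
rl [ 0.3857 -0.2126  0.01  ]
rr [ 0.3993 -0.3207  0.01  ]
rimL [0.684  0.0385 0.169 ]
rimR [ 0.6602 -0.3499  0.169 ]
lugL [ 0.6148 -0.0184  0.126 ]
lugR [ 0.6154 -0.0793  0.126 ]
grip [ 0.4863 -0.2569  0.25  ]
eye [ 0.6258 -0.2001  0.14  ]
5.3657620638193615 5.3438795097306775 3.6953882149413744 7.143491152748055 -3.501578658168768
C [ 0.38767976 -0.01117823  1.46457907]
```

```bash
python3 - <<'E'
from h import *
from scipy.spatial.transform import Rotation as R
R0=R.from_euler('xyz',[180,0,103.62],degrees=True)
jy=5.3
T=R.from_rotvec(np.radians(-20)*np.array([-np.sin(np.radians(jy)),np.cos(np.radians(jy)),0]))*R.from_euler('xyz',[180,0,180+jy],degrees=True)
print((T*R0.inv()).as_rotvec(degrees=True),T.as_matrix())
E
```

```text
[-12.66207284 -17.725383    80.78878592] [[-9.35675151e-01 -9.23705874e-02  3.40557904e-01]
 [-8.67999594e-02  9.95724698e-01  3.15926016e-02]
 [-3.42020143e-01 -3.46944695e-18 -9.39692621e-01]]
```

Emit:
carry_out(
  increments=[
    [0, 0, 0, 0, 0, 62, 0],
    [0, 0, 0, 0, 0, 124, 0],
    [-1.6, -2.2, 10, 20, 45, 124, 0.3],
    [-3.2, -4.4, 20, 45, 90, 124, 0.5],
    [-4.8, -6.6, 30, 70, 135, 124, 0.5],
    [-6.3, -8.8, 40, 95, 180, 124, 0.5],
    [-7.9, -11, 50, 120, 225, 124, 0.5],
    [-9.5, -13.2, 60, 145, 275, 124, 0.5],
    [-11.1, -15.5, 70, 170, 325, 124, 0.5],
    [-12.6, -17.7, 80.8, 206, 389, 124, 0.5],
    [-12.6, -17.7, 80.8, 206, 389, 124, 0.5],
    [-12.6, -17.7, 80.8, 206, 389, 124, 0.5],
    [-12.6, -17.7, 80.8, 206, 389, 124, 0.5],
  ],
)

```text
clock: 3.18
tool_pos: [0.3648, -0.2677, 0.3505]
orientation: [180.0, 19.9, -174.8]
force: [0.4, -0.8, 0.6]
opening: 0.0435
```

Emit:
carry_out(
  increments=[
    [0, 0, 0, 5, 0, -60, 0.5],
    [0, 0, 0, 5, 0, -120, 0.5],
    [0, 0, 0, 5, 0, -180, 0.5],
    [0, 0, 0, 5, 0, -205, 0.5],
    [0, 0, 0, 5, 0, -205, 0.5],
  ],
)

```text
clock: 3.8
tool_pos: [0.3683, -0.2676, 0.1434]
orientation: [179.8, 19.7, -174.9]
force: [0.3, 0.1, 0.9]
opening: 0.0439
```

```bash
python3 - <<'E'
from h import *
from scipy.spatial.transform import Rotation as R
o=ctrl.get_obs();print(o['joint_pos'].round(1),o['tool_pos'],o['orientation'],o['opening'])
p=shot('wrist','w1.png');K=np.array(p['intrinsics']);H=np.array(p['hand_eye'])
print(H.round(3))
# project predicted bar ends, grasp
T=np.eye(4);T[:3,:3]=R.from_euler('xyz',o['orientation'],degrees=True).as_matrix();T[:3,3]=o['tool_pos']
M=np.linalg.inv(T@H)
for X in [(.407,-.219,.05),(.407-.0,-.3075+.0,.05),(.407,-.263,.05)]:
    c=M@np.array([*X,1]);u=K@c[:3];print(X,u[:2]/u[2])
for l in ['drag_bar','saddle','handle_grip']: print(l,find(p,l))
E
```

```text
[-18.9  -3.5 -38.3 -13.1 -38.   33.1] [ 0.36829668 -0.26760305  0.14335253] [ 179.82673178   19.66423836 -174.89729902] 0.04385079833428961
[[ 1.    -0.002  0.001 -0.001]
 [ 0.001  0.966  0.259 -0.07 ]
 [-0.001 -0.259  0.966 -0.157]
 [ 0.     0.     0.     1.   ]]
(0.407, -0.219, 0.05) [264.78694633 269.16761255]
(0.407, -0.3075, 0.05) [273.48748659 161.75995538]
(0.407, -0.263, 0.05) [268.9047613  218.33342928]
drag_bar [([0.5169, -0.2565, 0.0067], 0.59)]
saddle [([0.5884, -0.2564, 0.0997], 0.62)]
handle_grip [([0.5223, -0.2595, 0.1248], 0.65)]
```

View pics/w1.png

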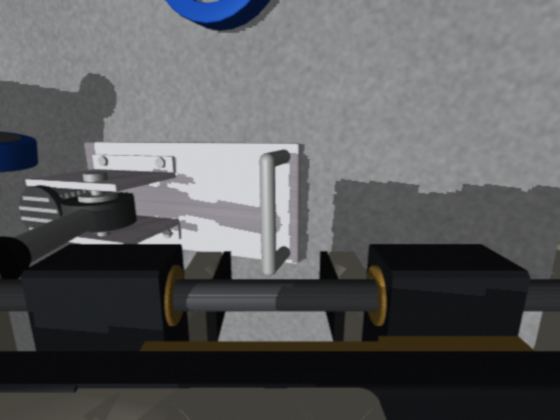

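Emit:
carry_out(
  increments=[
    [0, 0, 0, 14, 1.5, -40, 0.5],
    [0, 0, 0, 28, 3, -80, 0.5],
    [0, 0, 0, 43, 4, -113, 0.5],
    [0, 0, 0, 43, 4, -113, 0.5],
    [0, 0, 0, 43, 4, -113, 1],
    [0, 0, 0, 43, 4, -113, 1],
    [0, 0, 0, 43, 4, -113, 1],
    [0, 0, 0, 43, 4, -113, 1],
    [0, 0, 0, 43, 4, -111, 1],
  ],
)

```text
clock: 5.12
tool_pos: [0.413, -0.2629, 0.0347]
orientation: [180.0, 20.0, -174.7]
force: [1.2, 0.2, -4.2]
opening: 0.0113
```

Emit:
carry_out(
  increments=[
    [0, 0, 0, 1, 8, 0, 1],
    [0, 0, 0, 3, 22, 0, 1],
    [0, 0, 0, 6, 38, 0, 1],
    [0, 0, 0, 9, 54, 0, 1],
    [0, 0, 0, 12, 70, 0, 1],
    [0, 0, 0, 12, 70, 0, 1],
  ],
)

```text
clock: 5.88
tool_pos: [0.4242, -0.1918, 0.0341]
orientation: [179.9, 19.9, -174.6]
force: [-1.6, -0.6, -3.4]
opening: 0.0108
```

```bash
cat >> h.py <<'E'
from scipy.spatial.transform import Rotation as Ro
def state():
    o=ctrl.get_obs();Rm=Ro.from_euler('xyz',o['orientation'],degrees=True).as_matrix()
    g=np.array(o['tool_pos'])-.019*Rm[:,2]
    print('grasp',g.round(4),'ori',o['orientation'].round(1),'F',o['force'].round(1),o['moment'].round(2),'op',round(o['opening'],4),'q',o['joint_pos'].round(0),'t',o['clock'])
    for c in ('top','scene'):
        p=shot(c)
        for d in ctrl.search_frame(p,'saddle')[:2]:
            s=np.array(d['centre']);v=s-g;print(c,s.round(4),round(d['confidence'],2),'yaw',np.degrees(np.arctan2(v[1],v[0])).round(1),'len',np.hypot(v[0],v[1]).round(3))
    return g
E
python3 -c "
from h import *
state()"
```

```text
grasp [ 0.4178 -0.1925  0.052 ] ori [ 179.9   19.9 -174.6] F [-1.6 -0.6 -3.4] [-0.48  1.82 -0.38] op 0.0108 q [ -3.   8. -48. -12. -15.  19.] t 5.875
top [0.5823 0.2415 0.0315] 0.58 yaw 69.2 len 0.464
top [ 0.6002 -0.1806  0.0973] 0.57 yaw 3.7 len 0.183
scene [ 0.6017 -0.1766  0.1004] 0.52 yaw 4.9 len 0.185
```

Emit:
carry_out(
  increments=[
    [0, 0, -0.5, 4, 7, 0, 1],
    [0, 0, -1, 11, 20, 0, 1],
    [0, 0, -2, 18, 35, 0, 1],
    [0, 0, -3, 25, 55, 0, 1],
    [0, 0, -4, 30, 75, 0, 1],
    [0, 0, -4, 30, 75, 0, 1],
  ],
)

```text
clock: 6.82
tool_pos: [0.4591, -0.1239, 0.0404]
orientation: [178.8, 19.4, -178.6]
force: [1.3, -1.0, -5.1]
opening: 0.011
```

```bash
python3 -c "
from h import *
state()"
```

```text
grasp [ 0.4528 -0.1245  0.0584] ori [ 178.8   19.4 -178.6] F [ 1.3 -1.  -5.1] [-0.55  1.39 -0.42] op 0.011 q [  9.   7. -58.  14.  -6. -21.] t 6.825
top [ 0.6373 -0.1275  0.0992] 0.82 yaw -0.9 len 0.185
top [ 0.6621 -0.4783  0.0265] 0.75 yaw -59.4 len 0.411
```

Emit:
carry_out(
  increments=[
    [0, 3, 0, -1, 0, 0, 1],
    [0, 6, 0, -2, 0, -0.5, 1],
    [0, 9, 0, -3, 0, -1, 1],
    [0, 9, 0, -3, 0, -1, 1],
  ],
)

```text
clock: 7.52
tool_pos: [0.4559, -0.1244, 0.039]
orientation: [178.6, 10.4, -178.8]
force: [0.5, -0.4, -4.4]
opening: 0.0109
```

```bash
python3 -c "
from h import *
state()
p=shot('wrist','w2.png')"
```

```text
grasp [ 0.4525 -0.1249  0.0577] ori [ 178.6   10.4 -178.8] F [ 0.5 -0.4 -4.4] [-0.28  0.28 -0.18] op 0.0109 q [  9.  10. -46.  -0. -24.  -7.] t 7.525
top [ 0.6368 -0.1237  0.1012] 0.55 yaw 0.4 len 0.184
top [ 0.8736 -0.0651  0.151 ] 0.17 yaw 8.1 len 0.425
scene [ 0.9192 -0.0067  0.1503] 0.73 yaw 14.2 len 0.481
scene [ 0.5663 -0.118   0.1922] 0.45 yaw 3.5 len 0.114
```

View pics/w2.png

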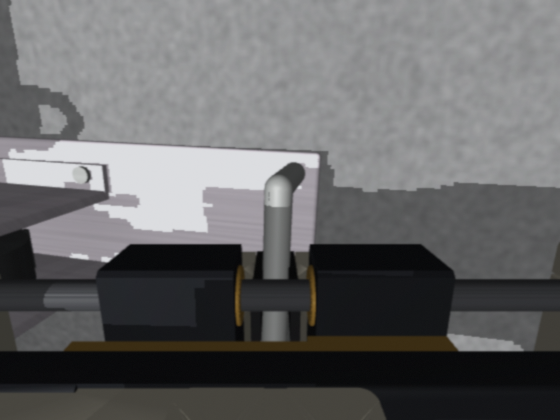

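Emit:
carry_out(
  increments=[
    [0, 0, 0, 0, 0, -2.5, 1],
    [0, 0, 0, 0, 0, -5, 1],
    [0, 0, 0, 1, 8, -5, 1],
    [0, 0, 0, 2, 22, -5, 1],
    [0, 0, 0, 4, 38, -5, 1],
    [0, 0, 0, 6, 56, -5, 1],
    [0, 0, 0, 7, 70, -5, 1],
    [0, 0, 0, 7, 70, -5, 1],
  ],
)

```text
clock: 8.78
tool_pos: [0.4628, -0.053, 0.0343]
orientation: [178.6, 10.4, -178.6]
force: [0.9, -1.3, -3.3]
opening: 0.0111
```

```bash
python3 -c "
from h import *
state()
p=shot('top','t3.png')
cv2.imwrite('pics/t3c.png',cv2.resize(p['pixels'][145:295,240:400],None,fx=5,fy=4,interpolation=cv2.INTER_CUBIC))"
```

```text
grasp [ 0.4594 -0.0535  0.053 ] ori [ 178.6   10.4 -178.6] F [ 0.9 -1.3 -3.3] [-0.45  0.31 -0.44] op 0.0111 q [ 19.   9. -50.   5. -21. -23.] t 8.775
scene [0.4675 0.2446 0.0179] 0.36 yaw 88.4 len 0.298
scene [ 0.565  -0.0527  0.1997] 0.21 yaw 0.4 len 0.106
```

View pics/t3c.png

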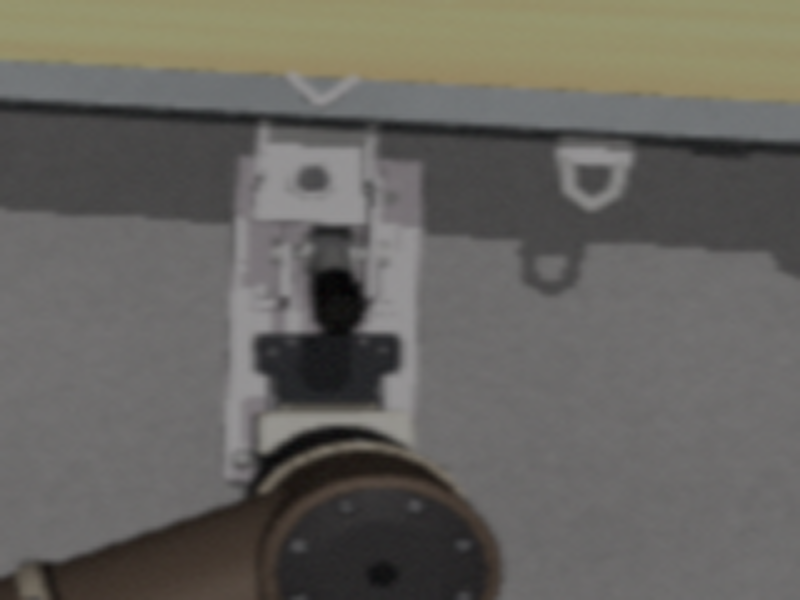

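```bash
python3 - <<'E'
from h import *
p=shot('top')
P=lambda c,z:ray(p,(240+c[0]/5,145+c[1]/4),z)
fl,fr,rl,rr=P((238,157),.01),P((423,160),.01),P((228,478),.01),P((415,400),.01)
print(fl,fr,rl,rr,np.degrees(np.arctan2(*(fl-rl)[[1,0]])),np.degrees(np.arctan2(*(fr-rr)[[1,0]])))
print('mid',(fl+fr)/2,'bolt',P((313,178),.13), 'lug edges',P((253,220),.126),P((365,222),.126))
E
```

```text
[ 0.68347443 -0.00841056  0.01      ] [ 0.68217151 -0.11834298  0.01      ] [ 0.44557953 -0.0049897   0.01      ] [ 0.50362701 -0.11360445  0.01      ] -0.823840457739052 -1.5202583952240547
mid [ 0.68282297 -0.06337677  0.01      ] bolt [ 0.64485683 -0.04965395  0.13      ] lug edges [ 0.61621171 -0.0172497   0.126     ] [ 0.61541015 -0.07824535  0.126     ]
```

Emit:
carry_out(
  increments=[
    [0, 0, 0, 1, 4, 0, 1],
    [0, 0, 0, 2, 10, 0, 1],
    [0, 0, 0, 2, 11, 0, 1],
    [0, 0, 0, 2, 11, -1.5, 1],
    [0, 0, 0, 2, 11, -2, 1],
    [0, 0, 0, 2, 11, -2, 1],
  ],
)

```text
clock: 9.82
tool_pos: [0.4644, -0.0429, 0.0328]
orientation: [178.6, 10.4, -178.7]
force: [-8.1, 0.8, 12.1]
opening: 0.0113
```

```bash
python3 -c "
from h import *
state()
p=shot('top','t4.png')
cv2.imwrite('pics/t4c.png',cv2.resize(p['pixels'][145:295,240:400],None,fx=5,fy=4,interpolation=cv2.INTER_CUBIC))
for l in ('jack','handle_grip','dolly','lift_pad'): print(l,find(p,l))"
```

```text
grasp [ 0.461  -0.0434  0.0515] ori [ 178.6   10.4 -178.7] F [-8.1  0.8 12.1] [ 0.52  2.71 -0.17] op 0.0113 q [ 21.   9. -50.   6. -21. -25.] t 9.825
scene [0.6711 0.4575 0.1065] 0.64 yaw 67.2 len 0.543
jack [([0.5899, -0.0406, 0.007], 0.69), ([0.5708, -0.0526, 0.203], 0.36)]
handle_grip [([0.5709, -0.0527, 0.205], 0.6)]
dolly [([0.8707, -0.0648, 0.1532], 0.56)]
lift_pad [([0.8743, -0.0676, 0.1455], 0.66)]
```

View pics/t4c.png

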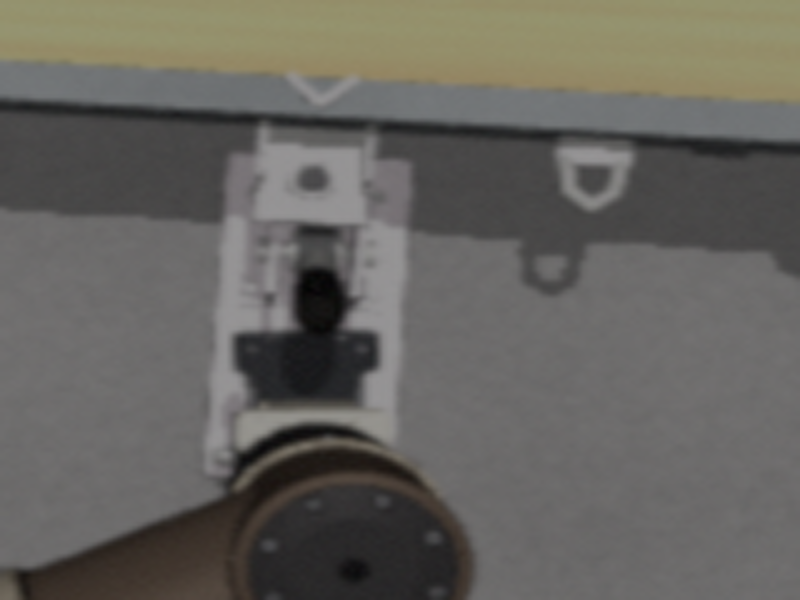

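Emit:
carry_out(
  increments=[
    [0, 0, 0, 0, 0, 1, 0.5],
    [0, 0, 0, 0, 0, 2, 0.5],
    [0, 0, 0, 0, 0, 2, 0.5],
    [0, 0, 0, 0, 0, 2, 0.5],
    [0, 0, 0, -4, 0, 20, 0.5],
    [0, 0, 0, -8, 0, 42, 0.5],
    [0, 0, 0, -30, 0, 90, 0.5],
    [0, 0, 0, -55, 0, 140, 0.5],
    [0, 0, 0, -60, 0, 200, 0.3],
    [0, 0, 0, -60, 0, 260, 0],
    [0, 0, 0, -60, 0, 320, 0],
    [0, 0, 0, -60, 0, 320, 0],
  ],
)

```text
clock: 11.78
tool_pos: [0.4063, -0.0426, 0.3572]
orientation: [178.5, 10.8, -178.8]
force: [0.4, -0.1, -1.6]
opening: 0.0781
```

```bash
python3 -c "
from h import *
state()
p=shot('top','t5.png')
cv2.imwrite('pics/t5c.png',cv2.resize(p['pixels'][145:295,240:400],None,fx=5,fy=4,interpolation=cv2.INTER_CUBIC))
for l in ('jack','handle_grip','jack_pivot'): print(l,find(p,l))"
```

```text
grasp [ 0.4027 -0.0432  0.3759] ori [ 178.5   10.8 -178.8] F [ 0.4 -0.1 -1.6] [-0.01  0.82 -0.07] op 0.0781 q [ 25. -18. -24.   3. -73. -24.] t 11.775
scene [ 0.5172 -0.0425  0.0429] 0.74 yaw 0.4 len 0.114
jack [([0.5773, -0.0464, 0.0063], 0.81)]
handle_grip [([0.5694, -0.0532, 0.2041], 0.55)]
jack_pivot [([0.5725, -0.0435, 0.0087], 0.72)]
```

View pics/t5c.png

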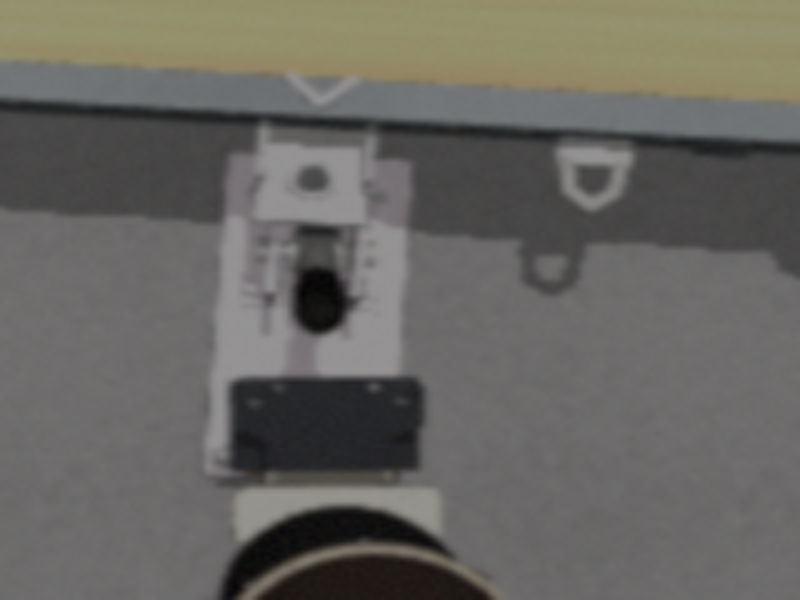

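```bash
python3 - <<'E'
from h import *
p=shot('top')
P=lambda c,z:ray(p,(240+c[0]/5,145+c[1]/4),z)
fl,fr,rl=P((228,152),.01),P((412,158),.01),P((206,474),.01)
y=np.arctan2(*(fl-rl)[[1,0]]);u=np.array([np.cos(y),np.sin(y),0])
s=(fl+fr)/2-.042*u;print('yaw',np.degrees(y),'saddle',s)
for r in (172,200): print(r,s-u*(.04+r/1000*np.cos(1.2217)),.075+r/1000*np.sin(1.2217))
print('tip seen',P((320,318),.263),P((320,300),.263))
a=Ro.from_euler('xyz',[178.5,10.6,-178.75],degrees=True)
for yw in (87,-93):
  print((Ro.from_euler('xyz',[180,0,yw],degrees=True)*a.inv()).as_rotvec(degrees=True))
E
```

```text
yaw -2.4601343976557755 saddle [ 0.64345951 -0.05531475  0.01      ]
172 [ 0.54471821 -0.05107245  0.01      ] 0.23662533785100576
200 [ 0.53514967 -0.05066135  0.01      ] 0.26293643936163463
tip seen [ 0.53278478 -0.04972021  0.263     ] [ 0.54380577 -0.04966046  0.263     ]
[  7.37089076   9.48784562 -94.08702165]
[-9.29181296  7.21859746 85.34159138]
```

Emit:
carry_out(
  increments=[
    [0.7, 0.9, -9.4, 10, 0, 10, 0],
    [1.5, 1.9, -18.8, 25, -1, 20, 0],
    [2.2, 2.8, -28.2, 40, -2, 20, 0],
    [2.9, 3.8, -37.6, 55, -3, 20, 0],
    [3.7, 4.7, -47, 70, -4, 20, 0],
    [4.4, 5.7, -56.4, 85, -5, 20, 0],
    [5.1, 6.6, -65.8, 100, -6, 20, 0],
    [5.9, 7.6, -75.2, 115, -7, 20, 0],
    [6.6, 8.5, -84.6, 130, -8, 20, 0],
    [7.4, 9.5, -94, 138, -8, 10, 0],
    [7.4, 9.5, -94, 138, -8, 10, 0],
    [7.4, 9.5, -94, 138, -8, 10, 0],
    [7.4, 9.5, -94, 138, -8, 10, 0],
  ],
)

```text
clock: 13.85
tool_pos: [0.5421, -0.051, 0.3628]
orientation: [-180.0, -0.3, 87.2]
force: [0.8, -0.1, 0.3]
opening: 0.0879
```

```bash
python3 - <<'E'
from h import *
o=ctrl.get_obs();print(o['joint_pos'].round(1),o['tool_pos'],o['orientation'],o['opening'])
p=shot('wrist','w3.png')
for l in ('handle_grip','drag_bar','jack'): print(l,find(p,l))
K=np.array(p['intrinsics']);H=np.array(p['hand_eye'])
T=np.eye(4);T[:3,:3]=Ro.from_euler('xyz',o['orientation'],degrees=True).as_matrix();T[:3,3]=o['tool_pos']
M=np.linalg.inv(T@H)
for X in [(.535,-.0505,.263),(.5445,-.0505,.2366),(.5445-.019,-.0505,.2366)]:
    c=M@np.array([*X,1]);u=K@c[:3];print(X,u[:2]/u[2])
E
```

```text
[  15.1    4.8   -2.3   -0.3  -82.9 -107.8] [ 0.54209722 -0.05099743  0.36278291] [-179.96526965   -0.27138255   87.2208313 ] 0.08790608936921836
handle_grip [([0.5448, -0.0467, 0.2583], 0.9)]
drag_bar [([0.539, -0.0515, 0.0088], 0.62)]
jack [([0.5347, -0.0471, 0.0101], 0.83)]
(0.535, -0.0505, 0.263) [275.06414085 207.5229434 ]
(0.5445, -0.0505, 0.2366) [275.48489057 211.11182945]
(0.5255, -0.0505, 0.2366) [274.36439233 189.32067234]
```

View pics/w3.png

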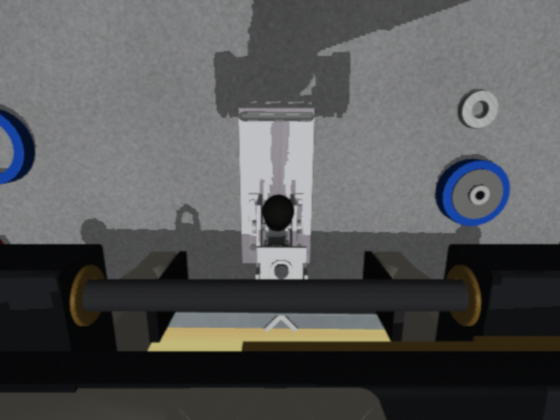

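Emit:
carry_out(
  increments=[
    [0, 0, 0, 4, 1, -50, 0],
    [0, 0, 0, 4, 1, -100, 0],
    [0, 0, 0, 4, 1, -145, 0],
    [0, 0, 0, 4, 1, -145, 0.5],
    [0, 0, 0, 4, 1, -145, 1],
    [0, 0, 0, 4, 1, -145, 1],
    [0, 0, 0, 4, 1, -145, 1],
    [0, 0, 0, 4, 1, -145, 1],
    [0, 0, 0, 4, 1, -145, 1],
  ],
)

```text
clock: 15.18
tool_pos: [0.5465, -0.05, 0.2174]
orientation: [-179.9, -0.3, 87.1]
force: [0.2, -0.3, 0.1]
opening: 0.0332
```

Emit:
carry_out(
  increments=[
    [0, 0, 0, 0, 0, 0, 1],
    [0, 0, 0, 0, 0, 0, 1],
    [0, 0, 0, 0, 0, 0, 1],
  ],
)

```text
clock: 15.55
tool_pos: [0.5465, -0.0498, 0.2173]
orientation: [-179.9, -0.3, 87.1]
force: [-0.3, 2.3, 2.5]
opening: 0.0255
```

Gripped (26 mm). First half of the arc.

Emit:
carry_out(
  increments=[
    [0, 0, 0, -6.5, 0.3, -2.5, 1],
    [0, 0, 0, -14, 0.6, -5.7, 1],
    [0, 0, 0, -27, 1.2, -12.7, 1],
    [0, 0, 0, -40, 1.7, -20.7, 1],
    [0, 0, 0, -51.7, 2.2, -29.9, 1],
    [0, 0, 0, -51.7, 2.2, -29.9, 1],
  ],
)

```text
clock: 16.3
tool_pos: [0.4923, -0.048, 0.1861]
orientation: [-179.7, -0.2, 87.1]
force: [-2.5, 3.5, 1.9]
opening: 0.0255
```

```bash
python3 -c "
from h import *
state()
p=shot('top','t6.png')
cv2.imwrite('pics/t6c.png',cv2.resize(p['pixels'][145:295,240:400],None,fx=5,fy=4,interpolation=cv2.INTER_CUBIC))"
```

```text
grasp [ 0.4924 -0.0481  0.2051] ori [-179.7   -0.2   87.1] F [-2.5  3.5  1.9] [1.15 0.55 0.13] op 0.0255 q [  17.    5.  -25.   -0.  -60. -110.] t 16.3
scene [0.6695 0.455  0.1051] 0.6 yaw 70.6 len 0.533
```

View pics/t6c.png

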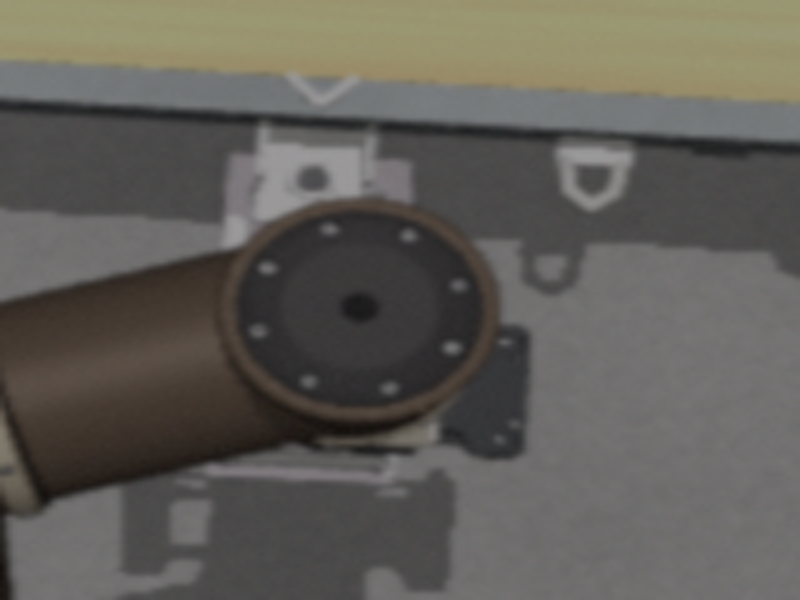

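Emit:
carry_out(
  increments=[
    [0, 0, 0, -5.7, 0.3, -5, 1],
    [0, 0, 0, -11, 0.5, -10, 1],
    [0, 0, 0, -16.3, 0.7, -15.5, 1],
    [0, 0, 0, -21.2, 0.9, -21.2, 1],
    [0, 0, 0, -26, 1.1, -27, 1],
    [0, 0, 0, -30.4, 1.3, -33.1, 1],
    [0, 0, 0, -34.6, 1.4, -39.3, 1],
    [0, 0, 0, -38.4, 1.6, -45.7, 1],
    [0, 0, 0, -42, 1.8, -52.3, 1],
    [0, 0, 0, -45.4, 2, -59, 1],
    [0, 0, 0, -48.4, 2.1, -66, 1],
    [0, 0, 0, -51.1, 2.2, -72.9, 1],
    [0, 0, 0, -53.5, 2.3, -80, 1],
    [0, 0, 0, -55.6, 2.4, -87.2, 1],
    [0, 0, 0, -57.3, 2.5, -94.5, 1],
    [0, 0, 0, -58.9, 2.5, -101.9, 1],
    [0, 0, 0, -58.9, 2.5, -101.9, 1],
  ],
)

```text
clock: 18.68
tool_pos: [0.4358, -0.0455, 0.0852]
orientation: [-179.9, -0.2, 87.1]
force: [-1.6, 3.0, 5.3]
opening: 0.0253
```

Emit:
carry_out(
  increments=[
    [0, 0, 0, -1, 0, -6, 1],
    [0, 0, 0, -1.7, 0.1, -12, 1],
    [0, 0, 0, -2.2, 0.1, -18, 1],
    [0, 0, 0, -2.2, 0.1, -20, 1],
    [0, 0, 0, -2.2, 0.1, -21.5, 1],
    [0, 0, 0, -2.2, 0.1, -21.5, 1],
  ],
)

```text
clock: 19.42
tool_pos: [0.433, -0.0456, 0.0638]
orientation: [-179.8, -0.2, 87.1]
force: [-3.9, 2.9, 5.2]
opening: 0.0252
```

```bash
python3 -c "
from h import *
state()
for c in ('top','scene'):
  p=shot(c,c+'7.png')
a=cv2.imread('pics/top7.png');b=cv2.imread('pics/scene7.png')
cv2.imwrite('pics/c7.png',np.hstack([cv2.resize(a[145:265,240:400],(400,500)),cv2.resize(b[150:300,180:300],(400,500))]))"
```

```text
grasp [ 0.4331 -0.0457  0.0828] ori [-179.8   -0.2   87.1] F [-3.9  2.9  5.2] [0.97 1.05 0.17] op 0.0252 q [  20.    9.  -41.   -0.  -41. -112.] t 19.425
```

View pics/c7.png

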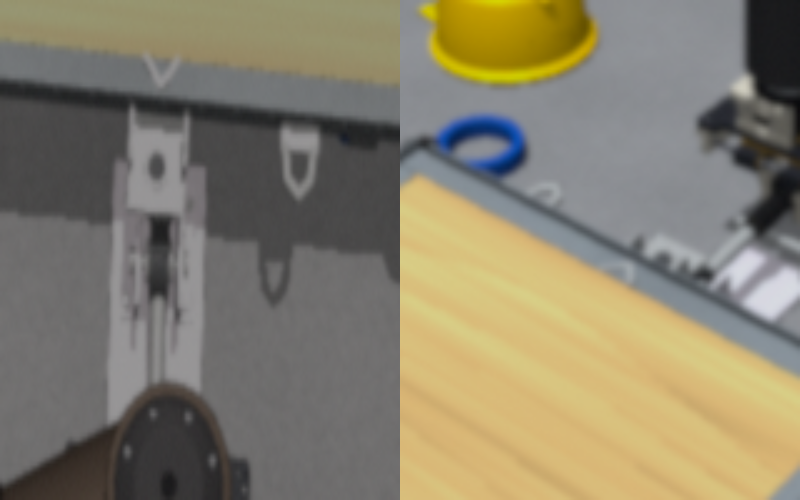

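Emit:
carry_out(
  increments=[
    [0, 0, 0, 0, 0, -2, 1],
    [0, 0, 0, 0, 0, -4, 1],
    [0, 0, 0, 0, 0, -4, 1],
  ],
)

```text
clock: 20.1
tool_pos: [0.433, -0.0456, 0.0606]
orientation: [-179.8, -0.2, 87.1]
force: [-8.7, 3.8, 19.7]
opening: 0.0253
```

```bash
python3 - <<'E'
from h import *
a=cv2.imread('pics/t5.png');sc0=cv2.imread('pics/scene0.png')
p=shot('top','t8.png');q=shot('scene','s8.png')
def tm(A,B,x,y,w,h):
    r=cv2.matchTemplate(B[y-15:y+h+15,x-15:x+w+15],A[y:y+h,x:x+w],cv2.TM_CCOEFF_NORMED)
    _,v,_,l=cv2.minMaxLoc(r);return (l[0]-15,l[1]-15,round(v,2))
print('lug shift',tm(a,p['pixels'],292,180,22,18),'corner R',tm(a,p['pixels'],405,174,22,20),'corner L',tm(a,p['pixels'],185,158,22,20))
b=np.array([.645,-.0497,.13])
for h,s in ((0,0),(.014,.004),(.018,.005),(.023,.007)): print(h,(proj(p,b+[s,0,h])-proj(p,b)).round(2))
for n,d,f in (('spare_wheel',0,0),('tyre_ring',0,0)): print(n,find(p,n))
o=ctrl.get_obs();print(o['force'],o['tool_pos'],o['clock'])
cv2.imwrite('pics/c8.png',np.hstack([cv2.resize(p['pixels'][145:265,240:400],(400,500)),cv2.resize(q['pixels'][180:310,180:300],(400,500))]))
E
```

```text
lug shift (0, -5, 0.96) corner R (2, -5, 0.99) corner L (-1, -5, 0.97)
0 [[0. 0.]]
0.014 [[ 0.16 -2.44]]
0.018 [[ 0.21 -3.09]]
0.023 [[ 0.27 -4.19]]
spare_wheel [([0.582, 0.2388, 0.0314], 0.75)]
tyre_ring [([0.4833, -0.46, 0.0275], 0.96)]
[-8.41620983  4.613609   19.6182231 ] [ 0.43298982 -0.0456532   0.06061967] 20.3
```

View pics/c8.png

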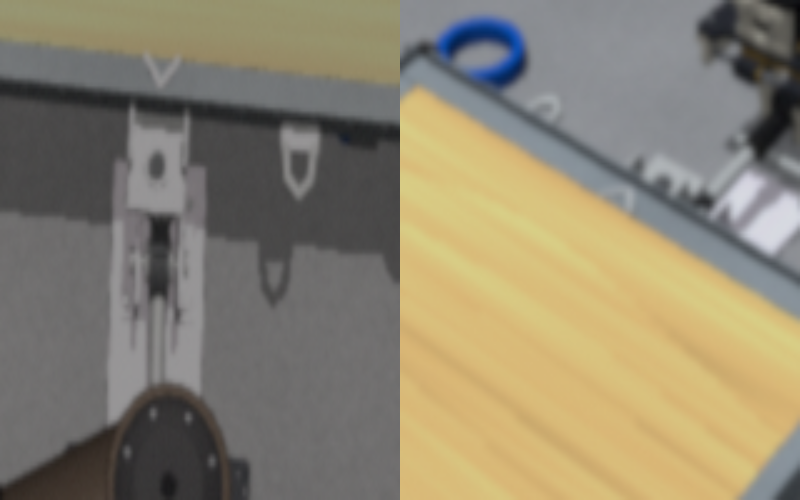

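```bash
python3 -c "
from h import *
print(ctrl.close_job());o=ctrl.get_obs();print(o['force'],o['tool_pos'],o['clock'])"
```

```text
the job is handed in; nothing more can be done
None
the job is handed in; nothing more can be done
```

The job is handed in: the jack stands under the lift pad with its handle pressed against its stop, and by my measurements both near wheels are off the bench. `close_job` gives no verdict, and I never measured the wheel clearance or the saddle load directly.

**What I did:** I pinched the drag bar and slid the jack under the pad with its handle up. From the pictures, the saddle ended about 6 mm off the pad's axis, against 15 mm allowed. I then gripped the rubber handle, swung it down its arc to the stop and handed in while still holding it. The robot's clock stood at about 20 s of the 64 s allowed.

**Last checks:**
- **Handle:** the force on the handle rose from 5 to about 20 N over the last 4 mm of travel, so the stop is reached. It stayed steady after that.
- **Lift:** from above, the lift lug shifted about 5 px. The full 23 mm lift predicts 4.2 px, and both near corners shifted the same, so the dolly is level sideways.
- **Jack and bystanders:** the jack's front edge stayed put. The tyre ring and spare wheel are where they were; I did not re-measure the other small things.

**What disagreed:**
- While sliding, one arm joint hit its range limit because I had tilted the tool. The bar rose about 6 mm; I reduced the tilt and set the jack flat again.
- At the end the grip measured about 4 to 7 mm lower than the geometry predicts at the stop, so the handle may have slipped slightly in the pads.
- The trained networks often mistook the saddle, lift pad and drag bar. I relied on my own pixel measurements for those.

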